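# Stand a measuring wheel on its kickstand and hold it for the handle

## Task

The measuring wheel is parked in its plywood cradle with its fork leaning on the padded rest. While it leans there, flip its kickstand all the way down over centre; then, keeping the wheel in the cradle, swing the fork upright until the kickstand's foot stands on the bench, and finish still holding it upright by the tube stub, because it would tip off its stand if let go and the handle is about to be fitted. Leave everything else on the bench where it is.

Things in the scene. Friction and masses are not known exactly. Their poses are not given: they have to be found in the camera images.
- fork: the measuring wheel's fork with counter box, about 0.8 kg with tube and kickstand, turning freely about the wheel's axle. Origin on the axle, mid-wheel, 92 mm above the bench. z runs up the tube (vertical when upright), y along the axle (level), x to the counter side, to which it leans by about 40 degrees at the start. Let go, it tips to that side again, even with the kickstand down.
- stub: bare round aluminium tube, 25 mm in diameter, fixed in the fork, its axis through the axle. Origin on the tube's axis, 222 mm from the axle and 28 mm below its open upper end: the place to hold it. Same axes as the fork. Nothing is beside it from 180 mm to 250 mm from the axle once the kickstand is down.
- wheel: the 160 mm wheel, 24 mm wide, 0.45 kg. Origin at the bottom of the tyre, 12 mm above the bench. Loose but snug in the cradle's slot, chocked against rolling.
- cradle: fixed plywood parking cradle, 270 x 68 mm, slot walls 57 mm high. Origin on the bench under the axle, x forward (the way the fork leans), z up. Its padded post, 44 mm wide and up to 220 mm high, 115 to 150 mm forward, touches the tube 147 to 179 mm from the axle.
- kickstand (a joint): kickstand angle in rad: 0 folded up beside the tube, 2.44 (140 degrees) down on its stop. The spring holds it folded below 1.22 and snaps it down to the stop by itself beyond that; breakaway takes about 2 N at the foot. It turns about an axis parallel to the fork's y, the foot going backwards (fork's -x), away from the counter side.
- kick_hinge (a point): the kickstand's pivot, outside the fork's blade on the -y side: in the fork's frame at (-4, -26.5, 45) mm. The leg is a 12 mm round aluminium bar, cranked outwards near the pivot; its outer 98 mm run straight, parallel to the tube when folded, at 60 mm on the fork's -y side of it.
- foot (a point): centre of the 18 mm rubber ball at the kickstand's end, 168 mm up the leg from the pivot, level with the tube 213 mm from the axle when folded, with 38 mm free between ball and tube. Kickstand down and fork upright, the ball just rests on the bench, its centre 9 mm up and 112 mm behind the axle.
- tape: tape measure, 72 x 42 x 66 mm, beside the cradle; leave it
- screw_jar: clear jar, 64 mm wide, 85 mm high, in front of the cradle; leave it
- driver: screwdriver lying behind the cradle; leave it
- mallet: hammer lying at the far right; leave it
- pliers: locking pliers lying at the right; leave them
- handle: the wheel's upper handle, 420 mm long tube with a rubber grip, lying at the far edge; leave it
- offcut_a: wooden offcut, 160 x 70 x 22 mm, at the left; leave it
- paint_tin: paint tin, 100 mm wide, 110 mm high, at the left; leave it

How it is judged:
By the outcome, as a careful person would: the job done as asked, in the order asked, and still so for the second after the job is handed in, while the arm keeps its last pose, push and grip.
It also fails if it takes over 51 s, if anything falls off the work surface, if the arm or the gripper's body presses on something with over 40 N, if the wrist force passes 120 N, or if a joint passes its speed limit or range.

## Robot

A 7-joint arm with a two-finger parallel gripper is mounted at the origin on the work surface. World frame = base frame: x ahead of the robot, y to its left, z up, the work surface at z = 0. Lengths are in m, angles in rad, forces in N, time in s.
With the tool pointing down it reaches from about 0.4 to 0.85 m from the base axis. Payload 10.4 kg.
Tool frame: the origin (TCP) lies at the very end of the fingers, on their centre line; the grasp point (between the pads) lies 19 mm behind it; z points along the fingers, y is the line along which they close (so a half turn about z gives the same grasp; the last joint's range is limited). The gripper opens to 85 mm and grips with 20 to 120 N. Pads are 22 mm wide; open, the fingers measure 114 mm over their backs; the gripper's body (76 mm by 85 mm) begins 54 mm behind the grasp point. The pads swing forward as they close: fully open they stand 13 mm farther back than shut.
Start: joints at [1.206, 0.332, -0.065, 1.46, 0.022, 1.35, -0.088], TCP at [0.21, -0.589, 0.231] pointing down, gripper open.
Joint ranges: [-2.6, 2.6], [-0.5, 2.12], [-1.47, 1.34], [0.16, 2.42], [-1.27, 4.41], [0.06, 2.06], [-2.6, 2.6]. Speed limits (rad/s): [2.22, 2.22, 2.79, 2.79, 3.14, 3.14, 3.14].

## Interface

Orientations are given as a unit quaternion [x, y, z, w].
In Python, from workcell import * gives the robot as it stands.
- The arm moves only by the tool step_arm, never from a script. Its argument "commands" is one flat list of numbers, 7 for each row, row after row: the finger opening in mm, from 0 to 85.4, then the shift along the world's x, y, z as a fraction of full scale, then the turn, a rotation vector about the world's x, y, z as a fraction of full scale. A call has exactly 10 rows; each row is the pose to reach, as a shift and turn from the pose commanded when the call began, turning the shorter way round; what a row does not reach only later rows make up. Full scale, the value 1, is 0.6 m for a shift and pi rad for a turn. A row lasts 1/8 s, in which the tool goes at most 62.5 mm and 10.7 degrees, less where a joint would pass 70% of its speed; a pose out of reach is approached as far as the arm can. A call with a number of a shift or a turn outside -1 to 1 is refused whole. A call with a gripper value outside its range is refused whole. The fingers move at their own pace and stop on an object; "squeeze" is the grip in N (left out, the last holds). Time passes only in rows, so rows that repeat a pose let the fingers close, or fill a call up. It gives the time, the measured TCP pose, the force, the opening and the grip force at its end, in the units of the state.
- get_obs(): the state, without advancing time (a new reading comes with each control period).
- camera(name): name is "scene" or "side" or "wrist"; returns the picture (400x640x3 uint8, red, green, blue); there is no depth.
- camera_params(name): a dict with "mtx" (3x3 intrinsics, pixels), "dist" ([k1, k2, p1, p2, k3] as OpenCV has them; the pictures are not rectified), "extrinsics" (4x4, takes a point from world to camera coordinates); the wrist camera has in their place "tool_from_camera" (4x4, takes a point from camera to tool coordinates, whose origin is the TCP and whose axes are the flange's). Camera axes: x right, y down, z forward; pixel columns grow to the right and rows downward; lengths in m; the calibration is good to about 2 mm. A picture is of the moment at which its call begins: read the wrist's pose just before it. camera_params takes no time and is no camera call.
- hand_in(): hands the job in; it is judged then, once.
The state is a dict: "clock": time; "joint_pos": joint angles; "joint_velocities": joint speeds; "tau": joint torques, N m; "position": TCP position; "ee_rot": TCP orientation; "ft_force": force on the tool from outside, world axes, zero at the start; "torque": the same for the moment, N m; "grip_width": opening from 0.0 (shut) to 1.0 (fully open); "grasp_force": force on a finger pad.
Only numpy, scipy, OpenCV 4.12 (cv2) and the standard library are available. Lean on these libraries where they do the work, as an engineer would, in place of code of your own. Each camera call takes 0.05 s, during which the arm holds its last target. There are 200 camera calls.

## Working session

There is one attempt and no reset: what is moved stays moved. The work goes in short steps, Python scripts to look and compute and a tool call to move; the robot and the scene stay as the last step left them, time stands still between calls to the robot, and variables do not carry over. Pictures are saved under pics/ and viewed, at most 11 in all, crops included, and the job is handed in when it is done.

Besides the shell and the picture viewer there is one more tool, called after "Call:" as a command line: name --argument value ..., lists and objects as JSON in quotes. step_arm: Moves the arm, as the interface text tells. Its arguments: {"type":"object","properties":{"commands":{"type":"array","items":{"type":"number"}},"squeeze":{"type":"number"}},"required":["commands"]}

```bash
mkdir -p pics; ls
python3 - <<'E'
from workcell import *
import cv2,numpy as np
np.set_printoptions(precision=3,suppress=True)
for n in ("scene","side"):
    im=camera(n); cv2.imwrite(f"pics/{n}0.png",cv2.cvtColor(im,cv2.COLOR_RGB2BGR))
    p=camera_params(n); print(n,p)
print(camera_params("wrist")); print(get_obs())
E
```

```text
pics
scene {'mtx': array([[457.304,   0.   , 318.127],
       [  0.   , 457.304, 198.921],
       [  0.   ,   0.   ,   1.   ]]), 'dist': array([-0.075,  0.   ,  0.   ,  0.   ,  0.   ]), 'extrinsics': array([[-0.115,  0.993, -0.004,  0.048],
       [ 0.671,  0.075, -0.737, -0.267],
       [-0.732, -0.087, -0.675,  1.869],
       [ 0.   ,  0.   ,  0.   ,  1.   ]])}
side {'mtx': array([[492.706,   0.   , 320.14 ],
       [  0.   , 492.706, 195.059],
       [  0.   ,   0.   ,   1.   ]]), 'dist': array([-0.093,  0.   ,  0.   ,  0.   ,  0.   ]), 'extrinsics': array([[-0.721, -0.692, -0.019,  0.422],
       [-0.426,  0.466, -0.776,  0.369],
       [ 0.546, -0.551, -0.631,  1.378],
       [ 0.   ,  0.   ,  0.   ,  1.   ]])}
{'mtx': array([[317.444,   0.   , 323.603],
       [  0.   , 317.444, 201.075],
       [  0.   ,   0.   ,   1.   ]]), 'dist': array([-0.022,  0.   ,  0.   ,  0.   ,  0.   ]), 'tool_from_camera': array([[ 0.001, -0.946, -0.325,  0.084],
       [ 1.   ,  0.001, -0.001,  0.001],
       [ 0.001, -0.325,  0.946, -0.142],
       [ 0.   ,  0.   ,  0.   ,  1.   ]])}
{'clock': 0.1, 'joint_pos': array([ 1.206,  0.333, -0.065,  1.461,  0.022,  1.35 , -0.088]), 'joint_velocities': array([ 0.   , -0.001, -0.001, -0.002,  0.001,  0.001,  0.   ]), 'tau': array([  0.002, -62.675,   0.049, -39.244,   0.016,   0.007,  -0.   ]), 'position': array([ 0.209, -0.589,  0.231]), 'ee_rot': array([ 0.985,  0.17 , -0.   , -0.001]), 'ft_force': array([0.468, 0.106, 0.144]), 'torque': array([-0.023, -0.009,  0.027]), 'grasp_force': 0.0, 'grip_width': 0.9995334806457645}
```

View pics/scene0.png

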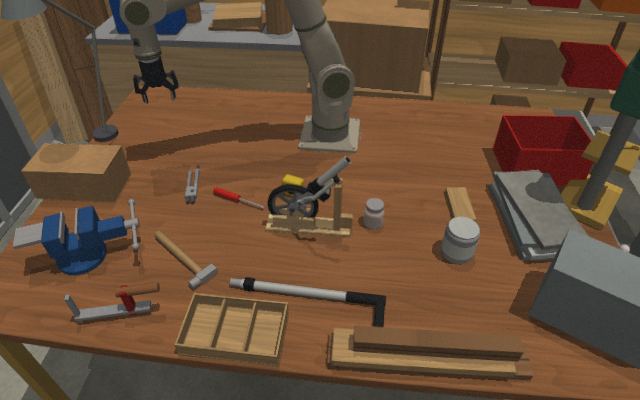

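View pics/side0.png

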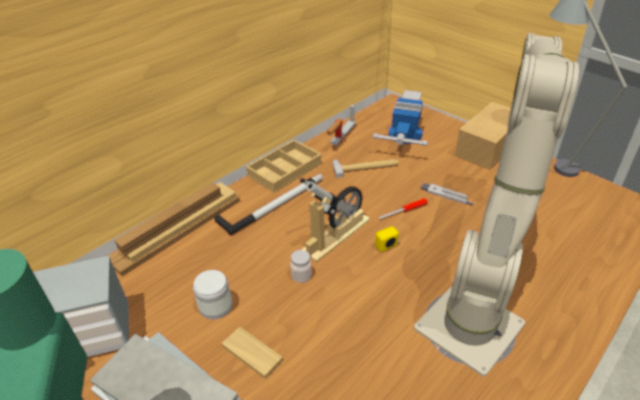

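Run:
```python
import cv2,numpy as np
a=cv2.imread("pics/scene0.png")[145:245,255:365]; b=cv2.imread("pics/side0.png")[165:265,290:400]
o=np.hstack([cv2.resize(x,None,fx=0,dsize=(400,364),interpolation=cv2.INTER_CUBIC) for x in (a,b)])
cv2.imwrite("pics/crop0.png",o)
```

```text
Traceback (most recent call last):
cv2.error: OpenCV(4.12.0) :-1: error: (-5:Bad argument) in function 'resize'
> Overload resolution failed:
>  - argument for resize() given by name ('dsize') and position (2)
>  - argument for resize() given by name ('dsize') and position (2)
```

Run:
```python
import cv2,numpy as np
a=cv2.imread("pics/scene0.png")[145:245,255:365]; b=cv2.imread("pics/side0.png")[165:265,290:400]
o=np.hstack([cv2.resize(x,(400,364),interpolation=cv2.INTER_CUBIC) for x in (a,b)])
cv2.imwrite("pics/crop0.png",o)
```

```text
(no output)
```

View pics/crop0.png

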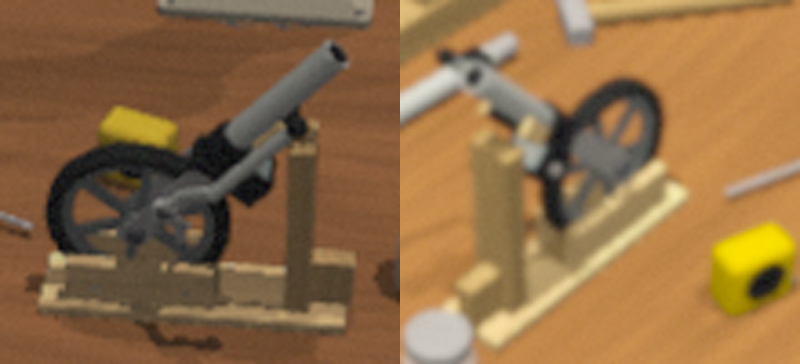

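```bash
cat > h.py <<'E'
from workcell import *
import cv2,numpy as np
from scipy.spatial.transform import Rotation as R
np.set_printoptions(precision=4,suppress=True)
def cam(n,obs=None):
    p=camera_params(n)
    if n!="wrist": return p["mtx"],p["dist"],np.linalg.inv(p["extrinsics"])
    T=np.eye(4);T[:3,:3]=R.from_quat(obs["ee_rot"]).as_matrix();T[:3,3]=obs["position"]
    return p["mtx"],p["dist"],T@p["tool_from_camera"]
def ray(c,uv):
    x=cv2.undistortPoints(np.array([[uv]],float),c[0],c[1])[0,0]
    d=c[2][:3,:3]@np.array([x[0],x[1],1]); return c[2][:3,3],d/np.linalg.norm(d)
def plane(c,uv,z):
    o,d=ray(c,uv); return o+d*(z-o[2])/d[2]
def tri(rs):
    A=sum(np.eye(3)-np.outer(d,d) for o,d in rs); b=sum((np.eye(3)-np.outer(d,d))@o for o,d in rs)
    p=np.linalg.solve(A,b); return p,[np.linalg.norm(np.cross(p-o,d)) for o,d in rs]
def proj(c,P):
    M=np.linalg.inv(c[2]); return cv2.projectPoints(np.array(P,float).reshape(-1,3),cv2.Rodrigues(M[:3,:3])[0],M[:3,3],c[0],c[1])[0][:,0]
E
python3 - <<'E'
from h import *
s,d=cam("scene"),cam("side")
print("tube end",tri([ray(s,(348,160)),ray(d,(309.8,185.6))]))
print("foot",tri([ray(s,(336.7,179.4)),ray(d,(303.8,180.7))]))
for z in (0,.012):
  print(z,[plane(s,p,z) for p in((266,230.3),(350.4,234.4))],[plane(d,p,z) for p in((314.8,259.9),(369.2,217.3))])
print("jar",plane(s,(374,226),0),"tape",tri([ray(s,(293,178)),ray(d,(387,233))]))
E
```

```text
tube end (array([0.5275, 0.0972, 0.2785]), [np.float64(0.0016866975976303124), np.float64(0.0016866975976304213)])
foot (array([0.5829, 0.0698, 0.2516]), [np.float64(0.0027340464992784376), np.float64(0.0027340464992784527)])
0 [array([ 0.5647, -0.1517,  0.    ]), array([0.5522, 0.1191, 0.    ])] [array([0.4993, 0.1138, 0.    ]), array([ 0.5017, -0.1643,  0.    ])]
0.012 [array([ 0.5758, -0.1484,  0.012 ]), array([0.5635, 0.1193, 0.012 ])] [array([0.4911, 0.1217, 0.012 ]), array([ 0.4935, -0.1536,  0.012 ])]
jar [0.5066 0.1929 0.    ] tape (array([ 0.3691, -0.091 ,  0.0611]), [np.float64(0.0012709581182645227), np.float64(0.0012709581182646045)])
```

Call:
step_arm --commands '[0,0.1,0.1,0.25,0,0,0.05,0,0.483,0.65,0.367,0,0,0.392,0,0.483,0.65,0.367,0,0,0.392,0,0.483,0.65,0.367,0,0,0.392,0,0.483,0.65,0.367,0,0,0.392,0,0.483,0.65,0.367,0,0,0.392,0,0.483,0.65,0.367,0,0,0.392,0,0.483,0.65,0.367,0,0,0.392,0,0.483,0.65,0.367,0,0,0.392,0,0.483,0.65,0.367,0,0,0.392]' --squeeze 40

```text
clock: 1.35
position: [0.5012, -0.195, 0.4523]
ee_rot: [0.704, 0.71, 0.001, 0.0]
ft_force: [0.1, -0.3, -0.5]
grip_width: -0.001
grasp_force: 0.0
```

Call:
step_arm --commands '[0,0.15,0.55,-0.05,0,0,0,0,0.15,0.55,-0.05,0,0,0,0,0.15,0.55,-0.05,0,0,0,0,0.15,0.55,-0.05,0,0,0,0,0.15,0.55,-0.05,0,0,0,0,0.15,0.55,-0.05,0,0,0,0,0.15,0.55,-0.083,0,0,0,0,0.15,0.55,-0.083,0,0,0,0,0.15,0.55,-0.083,0,0,0,0,0.15,0.55,-0.083,0,0,0]'

```text
clock: 2.6
position: [0.5895, 0.1305, 0.4025]
ee_rot: [0.707, 0.708, 0.0, 0.0]
ft_force: [0.7, -0.2, 0.2]
grip_width: -0.0
grasp_force: 0.0
```

Run:
```python
from h import *
import pickle
o=get_obs(); im=camera("wrist"); pickle.dump(o,open("w1.pkl","wb"))
cv2.imwrite("pics/w1.png",im[:,:,::-1]); print(o["joint_pos"])
c=cam("wrist",o); print(proj(c,[[.5275,.097,.2835],[.583,.07,.255],[.53,-.064,.092]]))
```

```text
[ 0.2306  0.3374 -0.731   1.1698  0.2256  1.7117 -0.438 ]
[[253.6665 229.1331]
 [316.2486 242.2873]
 [286.3592 271.7523]]
```

View pics/w1.png

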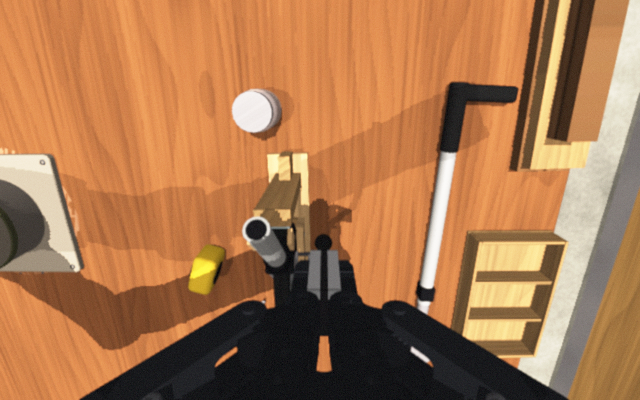

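Run:
```python
from h import *
import pickle
o=pickle.load(open("w1.pkl","rb")); c=cam("wrist",o); s,d=cam("scene"),cam("side")
print("front corners",[plane(c,p,.012) for p in((270,154),(307,154))])
e,r=tri([ray(c,(257,230)),ray(s,(348,160)),ray(d,(309.8,185.6))]);print("tube end",e,r)
f,r=tri([ray(c,(324,242)),ray(s,(336.7,179.4))]);print("foot",f,r)
```

```text
front corners [array([0.4999, 0.1148, 0.012 ]), array([0.5624, 0.1149, 0.012 ])]
tube end [0.5287 0.096  0.2787] [np.float64(0.0020157390867554105), np.float64(0.0026389111280043444), np.float64(0.0013559749448118232)]
foot [0.591 0.072 0.257] [np.float64(0.0006572291974782955), np.float64(0.0006572291974782732)]
```

Call:
step_arm --commands '[0,0.003,-0.02,-0.1,0,0,0,0,0.003,-0.02,-0.2,0,0,0,0,0.003,-0.02,-0.2625,0,0,0,0,0.003,-0.03,-0.2625,0,0,0,0,0.003,-0.055,-0.2625,0,0,0,0,0.003,-0.075,-0.26,0,0,0,0,0.003,-0.095,-0.257,0,0,0,0,0.003,-0.115,-0.25,0,0,0,0,0.003,-0.135,-0.245,0,0,0,0,0.003,-0.135,-0.245,0,0,0]'

```text
clock: 3.9
position: [0.5915, 0.0485, 0.2553]
ee_rot: [0.707, 0.707, 0.0, 0.001]
ft_force: [0.6, 1.5, 1.5]
grip_width: -0.0
grasp_force: 1.1
```

Run:
```python
from h import *
a=camera("scene")[130:240,250:370]; b=camera("side")[150:260,280:400]
cv2.imwrite("pics/c2.png",np.hstack([cv2.resize(x,(400,367),interpolation=cv2.INTER_CUBIC) for x in (a,b)])[:,:,::-1])
```

```text
(no output)
```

View pics/c2.png

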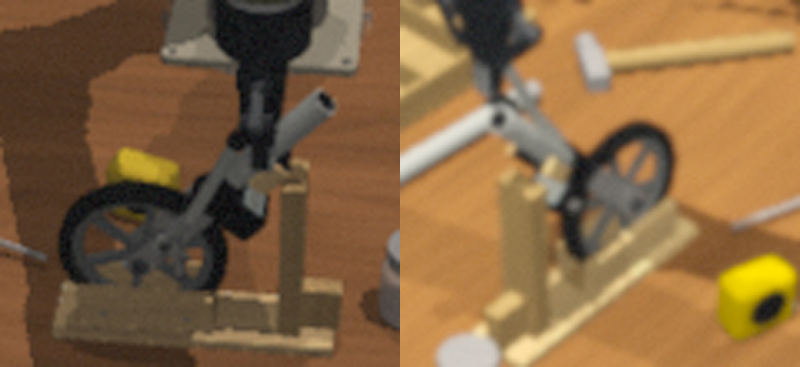

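Call:
step_arm --commands '[0,0,-0.033,0.006,0,0,0,0,0,-0.066,0.012,0,0,0,0,0,-0.1,0.017,0,0,0,0,0,-0.133,0.017,0,0,0,0,0,-0.166,0.017,0,0,0,0,0,-0.2,0.017,0,0,0,0,0,-0.233,0.017,0,0,0,0,0,-0.266,0.017,0,0,0,0,0,-0.3,0.017,0,0,0,0,0,-0.3,0.017,0,0,0]'

```text
clock: 5.25
position: [0.5909, -0.1322, 0.2647]
ee_rot: [0.707, 0.707, -0.0, 0.0]
ft_force: [-0.0, -0.0, 0.1]
grip_width: -0.003
grasp_force: 0.0
```

Run:
```python
from h import *
a=camera("scene")[130:240,250:370]; b=camera("side")[150:260,280:400]
cv2.imwrite("pics/c3.png",np.hstack([cv2.resize(x,(400,367),interpolation=cv2.INTER_CUBIC) for x in (a,b)])[:,:,::-1])
```

```text
(no output)
```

View pics/c3.png

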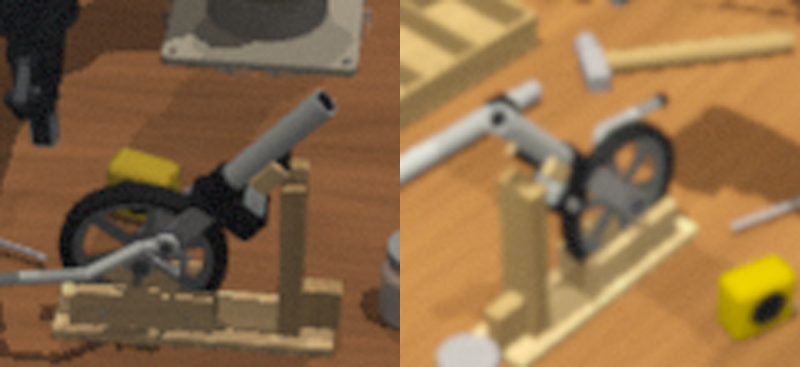

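Call:
step_arm --commands '[70,0,0,0.1,0,0,0,70,0,0.0,0.2,0,0,0,70,-0.1,0.5,0.3,0,0,0,70,-0.1,0.5,0.3,0,0,0,70,-0.1,0.5,0.3,0,0,0,70,-0.1,0.5,0.3,0,0,0,70,-0.1,0.5,0.3,-0.1,0,0,70,-0.1,0.5,0.25,-0.222,0,0,70,-0.1,0.5,0.217,-0.222,0,0,70,-0.1,0.5,0.217,-0.222,0,0]'

```text
clock: 6.6
position: [0.5304, 0.1722, 0.3918]
ee_rot: [0.664, 0.67, -0.236, 0.233]
ft_force: [1.2, -0.7, -1.5]
grip_width: 0.819
grasp_force: 0.0
```

Run:
```python
from h import *
import pickle
s=cam("scene"); print("hinge",plane(s,(300.1,202.9),.129))
o=get_obs(); im=camera("wrist"); pickle.dump(o,open("w2.pkl","wb"))
cv2.imwrite("pics/w2.png",im[:,:,::-1]); print(o["joint_pos"],o["position"],R.from_quat(o["ee_rot"]).as_matrix())
c=cam("wrist",o); print(proj(c,[[.531,.096,.2835],[.531,-.064+.18*.643,.092+.18*.766],[.531,-.064,.092]]))
```

```text
hinge [ 0.561  -0.0374  0.129 ]
[-0.3287  0.4308 -0.5464  1.2     0.7124  2.0511 -0.7016] [0.5304 0.1722 0.3918] [[-0.0104  0.9999 -0.0008]
 [ 0.7794  0.0076 -0.6265]
 [-0.6264 -0.0072 -0.7795]]
[[323.5365 180.8417]
 [323.5584 165.0121]
 [323.5787 143.6269]]
```

View pics/w2.png

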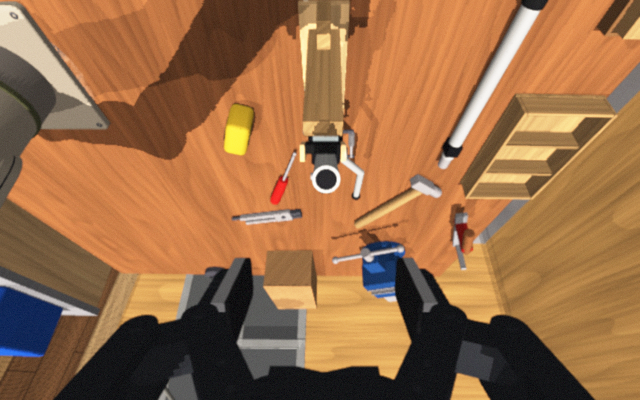

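Call:
step_arm --commands '[70,0.002,-0.06,-0.05,0.06,0,0,70,0.002,-0.113,-0.08,0.111,0,0,70,0.002,-0.113,-0.11,0.111,0,0,70,0.002,-0.113,-0.11,0.111,0,0,70,0.002,-0.113,-0.11,0.111,0,0,70,0.002,-0.113,-0.11,0.111,0,0,70,0.002,-0.113,-0.11,0.111,0,0,70,0.002,-0.113,-0.11,0.111,0,0,70,0.002,-0.113,-0.11,0.111,0,0,70,0.002,-0.113,-0.11,0.111,0,0]'

```text
clock: 7.9
position: [0.5326, 0.102, 0.3281]
ee_rot: [0.697, 0.699, -0.114, 0.113]
ft_force: [-0.4, -0.4, 0.4]
grip_width: 0.822
grasp_force: 0.0
```

Run:
```python
from h import *
o=get_obs(); im=camera("wrist")
cv2.imwrite("pics/w3.png",im[:,:,::-1]); r=R.from_quat(o["ee_rot"]).as_matrix();print(o["joint_pos"],o["position"],r,np.degrees(np.arctan2(r[1,2],-r[2,2])))
c=cam("wrist",o); print(proj(c,[[.532,.0967,.2835],[.532,.0787,.262],[.532,-.064,.092]]))
```

```text
[ 0.01    0.2338 -0.5595  1.4504  0.3986  1.6625 -0.5413] [0.5326 0.102  0.3281] [[-0.0039  1.     -0.0013]
 [ 0.9483  0.0032 -0.3173]
 [-0.3173 -0.0025 -0.9483]] -18.50173581760049
[[321.6172 216.1719]
 [321.8353 216.0479]
 [322.6022 215.8145]]
```

View pics/w3.png

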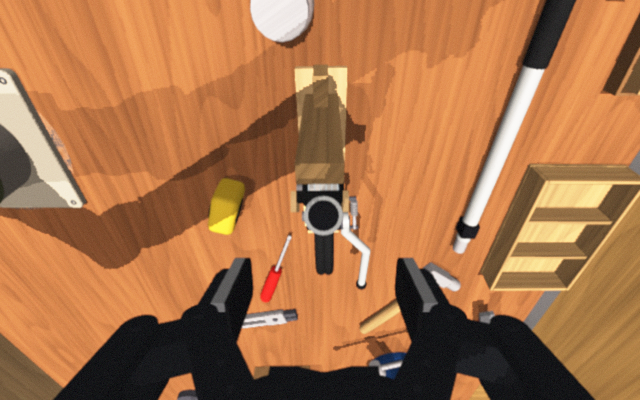

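Call:
step_arm --commands '[70,0.001,-0.012,-0.035,0,0,0,70,0.001,-0.025,-0.07,0,0,0,70,0.001,-0.037,-0.105,0,0,0,70,0.001,-0.049,-0.14,0,0,0,70,0.001,-0.049,-0.14,0,0,0,20,0.001,-0.049,-0.14,0,0,0,20,0.001,-0.049,-0.14,0,0,0,10,0.001,-0.049,-0.14,0,0,0,10,0.001,-0.049,-0.14,0,0,0,10,0.001,-0.049,-0.14,0,0,0]' --squeeze 70

```text
clock: 9.2
position: [0.5334, 0.0731, 0.2449]
ee_rot: [0.697, 0.699, -0.114, 0.113]
ft_force: [-1.6, 2.2, 5.8]
grip_width: 0.275
grasp_force: 68.3
```

Run:
```python
from h import *
o=get_obs(); r=R.from_quat(o["ee_rot"]).as_matrix();p=o["position"]
g=p-.019*r[:,2]; print(o["ft_force"],o["torque"],g,o["grip_width"])
ax=np.array([-.064,.092]); v=g[1:]-ax; L=np.hypot(*v); a0=np.arctan2(v[0],v[1]); print("r",L,np.degrees(a0))
for k in range(1,11):
    t=a0*k/10; q=R.from_rotvec([t,0,0]); a=a0-t
    gn=np.array([g[0],ax[0]+L*np.sin(a),ax[1]+L*np.cos(a)]); pn=gn+.019*(q.as_matrix()@r[:,2])
    print(np.round((pn-p)/.6,3),round(t/np.pi,4))
```

```text
[-1.6432  2.1631  5.8437] [ 0.2745  0.5558 -0.2601] [0.5334 0.0791 0.2629] 0.2747201430310289
r 0.22292198308403907 39.94055494854844
[ 0.    -0.018  0.015] 0.0222
[ 0.    -0.038  0.029] 0.0444
[ 0.    -0.058  0.042] 0.0666
[ 0.    -0.079  0.053] 0.0888
[ 0.    -0.101  0.063] 0.1109
[ 0.    -0.123  0.071] 0.1331
[ 0.    -0.146  0.077] 0.1553
[ 0.    -0.169  0.082] 0.1775
[ 0.    -0.193  0.086] 0.1997
[ 0.    -0.217  0.087] 0.2219
```

Call:
step_arm --commands '[10,0,-0.009,0.008,0.0111,0,0,10,0,-0.018,0.015,0.0222,0,0,10,0,-0.028,0.022,0.0333,0,0,10,0,-0.038,0.029,0.0444,0,0,10,0,-0.048,0.036,0.0555,0,0,10,0,-0.058,0.042,0.0666,0,0,10,0,-0.068,0.048,0.0777,0,0,10,0,-0.079,0.053,0.0888,0,0,10,0,-0.101,0.063,0.1109,0,0,10,0,-0.101,0.063,0.1109,0,0]'

```text
clock: 10.45
position: [0.5337, 0.0113, 0.2837]
ee_rot: [0.707, 0.707, 0.01, -0.01]
ft_force: [-3.3, 5.4, 7.4]
grip_width: 0.273
grasp_force: 69.4
```

```bash
cat > nx.py <<'E'
from h import *
import sys
o=get_obs(); r=R.from_quat(o["ee_rot"]).as_matrix();p=o["position"]
g=p-.019*r[:,2]; print(o["ft_force"],o["torque"],g,o["grip_width"],o["joint_pos"])
ax=np.array([-.064,.092]); v=g[1:]-ax; L=np.hypot(*v); a0=np.arctan2(v[0],v[1]); print("r",L,np.degrees(a0),"tool",np.degrees(np.arctan2(r[1,2],-r[2,2])))
L=.2229
for k in range(1,11):
    t=a0*k/10; q=R.from_rotvec([t,0,0]); a=a0-t
    gn=np.array([g[0],ax[0]+L*np.sin(a),ax[1]+L*np.cos(a)]); pn=gn+.019*(q.as_matrix()@r[:,2])
    print(np.round((pn-p)/.6,3),round(t/np.pi,4))
E
python3 nx.py
```

```text
[-3.2855  5.4133  7.3807] [ 1.1675  1.103  -0.2081] [0.5337 0.0108 0.3027] 0.273050667073701 [ 0.3318  0.1364 -0.4625  1.6015  0.0336  1.4137 -0.1308]
r 0.22358917973954778 19.53116766611923 tool 1.5944746610429368
[ 0.    -0.011  0.003] 0.0109
[ 0.    -0.022  0.007] 0.0217
[ 0.    -0.034  0.01 ] 0.0326
[ 0.    -0.045  0.013] 0.0434
[ 0.    -0.056  0.016] 0.0543
[ 0.    -0.068  0.018] 0.0651
[ 0.    -0.079  0.019] 0.076
[ 0.    -0.091  0.021] 0.0868
[ 0.    -0.102  0.022] 0.0977
[ 0.    -0.114  0.022] 0.1085
```

Call:
step_arm --commands '[10,0,-0.011,0.003,0.0109,0,0,10,0,-0.022,0.007,0.0217,0,0,10,0,-0.034,0.01,0.0326,0,0,10,0,-0.045,0.013,0.0434,0,0,10,0,-0.056,0.016,0.0543,0,0,10,0,-0.068,0.018,0.0651,0,0,10,0,-0.079,0.019,0.076,0,0,10,0,-0.091,0.021,0.0868,0,0,10,0,-0.108,0.022,0.103,0,0,10,0,-0.108,0.022,0.103,0,0]'

```text
clock: 11.7
position: [0.5339, -0.0535, 0.2984]
ee_rot: [0.695, 0.697, 0.124, -0.122]
ft_force: [-3.5, 2.3, 21.6]
grip_width: 0.271
grasp_force: 71.6
```

```bash
python3 nx.py | head -3
python3 - <<'E'
from h import *
a=camera("scene")[110:240,230:370]; b=camera("side")[130:260,280:420]
cv2.imwrite("pics/c4.png",np.hstack([cv2.resize(x,(400,371),interpolation=cv2.INTER_CUBIC) for x in (a,b)])[:,:,::-1])
print(proj(cam("scene"),[[.591,-.176,.009],[.591,-.176,.0]]))
E
```

```text
[-3.4773  2.3288 21.5973] [1.6884 2.0042 0.2218] [ 0.5339 -0.06    0.3162] 0.2711026305996828 [ 0.5473  0.1903 -0.3654  1.5498 -0.2787  1.4818  0.2227]
r 0.2242603196205905 1.0113603911833173 tool 20.111052258168122
[ 0.    -0.001 -0.002] 0.0006
[[256.5926 233.6973]
 [256.8629 235.6367]]
```

View pics/c4.png

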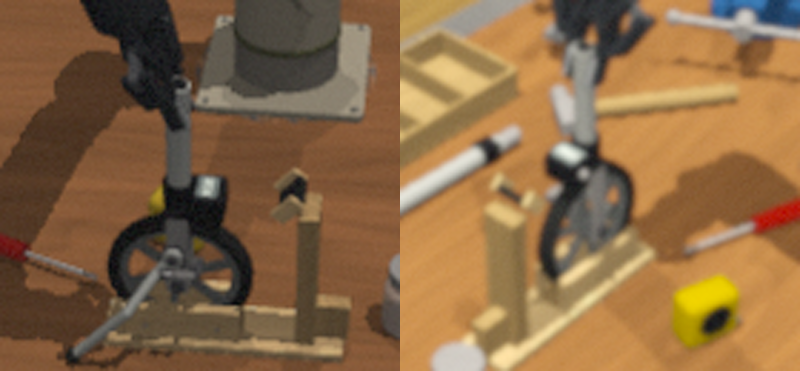

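Call:
step_arm --commands '[10,0,0,0.002,0,0,0,10,0,0,0.002,0,0,0,10,0,-0.001,0.002,0.001,0,0,10,0,-0.002,0.002,0.002,0,0,10,0,-0.003,0.002,0.003,0,0,10,0,-0.003,0.002,0.004,0,0,10,0,-0.004,0.002,0.004,0,0,10,0,-0.004,0.002,0.005,0,0,10,0,-0.004,0.002,0.005,0,0,10,0,-0.004,0.002,0.005,0,0]'

```text
clock: 13.05
position: [0.5335, -0.0548, 0.2986]
ee_rot: [0.694, 0.697, 0.129, -0.128]
ft_force: [-4.2, 0.5, 16.4]
grip_width: 0.278
grasp_force: 70.6
```

```bash
python3 nx.py | head -2
python3 - <<'E'
from h import *
s=camera("scene"); d=camera("side")
a=s[110:240,230:370]; b=s[210:250,235:275]
cv2.imwrite("pics/c5.png",np.hstack([cv2.resize(x,(400,400),interpolation=cv2.INTER_CUBIC) for x in (a,b)])[:,:,::-1])
print(proj(cam("scene"),[[.591,-.176,.009],[.533,-.064,.2],[.533,-.064,.3]]))
E
```

```text
[-4.1608  0.5303 16.3955] [0.8059 1.6373 0.1588] [ 0.5335 -0.0616  0.3163] 0.2779061515689376 [ 0.5544  0.1953 -0.3635  1.547  -0.2899  1.488   0.2349]
r 0.22432723938045018 0.6232163442415849 tool 20.918239493207942
[[256.5926 233.6973]
 [291.8156 178.1926]
 [290.3191 150.8435]]
```

View pics/c5.png

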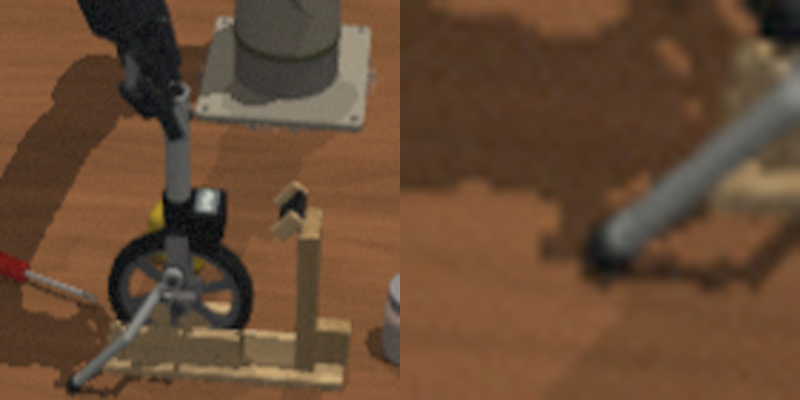

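Call:
step_arm --commands '[10,0,-0.001,0.001,0.001,0,0,10,0,-0.001,0.001,0.001,0,0,10,0,-0.002,0.001,0.002,0,0,10,0,-0.002,0.001,0.002,0,0,10,0,-0.003,0.001,0.003,0,0,10,0,-0.003,0.001,0.003,0,0,10,0,-0.003,0.001,0.003,0,0,10,0,-0.003,0.001,0.003,0,0,10,0,-0.003,0.001,0.003,0,0,10,0,-0.003,0.001,0.003,0,0]'

```text
clock: 14.4
position: [0.5334, -0.0567, 0.2987]
ee_rot: [0.693, 0.696, 0.132, -0.131]
ft_force: [-3.0, -0.2, 12.8]
grip_width: 0.277
grasp_force: 70.2
```

```bash
python3 nx.py | head -2
python3 - <<'E'
from h import *
a=cv2.imread("pics/c5.png")[:,400:]
s=camera("scene"); b=s[210:250,235:275][:,:,::-1]
b=cv2.resize(b,(400,400),interpolation=cv2.INTER_CUBIC)
cv2.imwrite("pics/c6.png",np.hstack([a,b]))
for im in (a,b): # dark ball centroid (left dark blob)
    m=(cv2.GaussianBlur(im,(9,9),0).max(2)<45).astype(np.uint8); n,_,st,ce=cv2.connectedComponentsWithStats(m)
    print([(st[i,4],ce[i]/10+[235,210]) for i in range(1,n) if st[i,4]>100])
E
```

```text
[-3.0072 -0.1777 12.7555] [0.5768 1.4374 0.1153] [ 0.5334 -0.0637  0.3164] 0.2770841689762035 [ 0.56    0.1992 -0.3612  1.5447 -0.2973  1.492   0.2431]
r 0.22435195022051657 0.08784957035918804 tool 21.45222097568633
[(np.int32(1711), array([272.7977, 211.9819])), (np.int32(995), array([255.4088, 235.874 ]))]
[(np.int32(1682), array([272.7641, 212.0108])), (np.int32(1012), array([255.7035, 236.0552]))]
```

Call:
step_arm --commands '[10,0,-0.001,0,0.001,0,0,10,0,-0.001,0,0.001,0,0,10,0,-0.002,0,0.002,0,0,10,0,-0.002,0,0.002,0,0,10,0,-0.003,0,0.003,0,0,10,0,-0.003,0,0.003,0,0,10,0,-0.003,0,0.003,0,0,10,0,-0.003,0,0.003,0,0,10,0,-0.003,0,0.003,0,0,10,0,-0.003,0,0.003,0,0]'

```text
clock: 15.7
position: [0.5333, -0.0583, 0.2988]
ee_rot: [0.692, 0.696, 0.135, -0.135]
ft_force: [-4.3, 1.1, 13.0]
grip_width: 0.27
grasp_force: 70.0
```

```bash
python3 nx.py | head -2
python3 - <<'E'
from h import *
s=camera("scene"); b=s[210:250,235:275][:,:,::-1]
im=cv2.resize(b,(400,400),interpolation=cv2.INTER_CUBIC)
m=(cv2.GaussianBlur(im,(9,9),0).max(2)<45).astype(np.uint8); n,_,st,ce=cv2.connectedComponentsWithStats(m)
print([(st[i,4],ce[i]/10+[235,210]) for i in range(1,n) if st[i,4]>100])
E
```

```text
[-4.3417  1.1082 13.0107] [0.6813 1.4204 0.2185] [ 0.5333 -0.0654  0.3164] 0.27047457848761935 [ 0.5655  0.2029 -0.3592  1.5427 -0.3051  1.4956  0.2515]
r 0.2243717852880565 -0.36164629678961674 tool 22.001740858233173
[(np.int32(1753), array([272.7917, 212.0108])), (np.int32(989), array([255.7413, 236.0883]))]
```

Call:
step_arm --commands '[10,0,-0.001,0,0.001,0,0,10,0,-0.001,0,0.001,0,0,10,0,-0.002,0,0.002,0,0,10,0,-0.002,0,0.002,0,0,10,0,-0.003,0,0.002,0,0,10,0,-0.003,0,0.002,0,0,10,0,-0.003,0,0.002,0,0,10,0,-0.003,0,0.002,0,0,10,0,-0.003,0,0.002,0,0,10,0,-0.003,0,0.002,0,0]'

```text
clock: 17.0
position: [0.5333, -0.0599, 0.2988]
ee_rot: [0.692, 0.695, 0.137, -0.137]
ft_force: [-3.5, 1.1, 13.4]
grip_width: 0.274
grasp_force: 70.0
```

```bash
python3 nx.py | head -2
python3 - <<'E'
from h import *
s=camera("scene"); b=s[210:250,235:275][:,:,::-1]
im=cv2.resize(b,(400,400),interpolation=cv2.INTER_CUBIC)
m=(cv2.GaussianBlur(im,(9,9),0).max(2)<45).astype(np.uint8); n,_,st,ce=cv2.connectedComponentsWithStats(m)
print([(st[i,4],ce[i]/10+[235,210]) for i in range(1,n) if st[i,4]>100])
f=s[110:240,230:370];cv2.imwrite("pics/c7.png",np.hstack([cv2.resize(x,(400,371),interpolation=cv2.INTER_CUBIC) for x in (f,camera("side")[130:260,280:420])])[:,:,::-1])
E
```

```text
[-3.5255  1.1019 13.4324] [0.8175 1.4321 0.2374] [ 0.5333 -0.0671  0.3164] 0.2742476761689999 [ 0.5697  0.2059 -0.3576  1.5408 -0.3102  1.4986  0.258 ]
r 0.2244084385377903 -0.7953074190863375 tool 22.37944146915544
[(np.int32(1706), array([272.8175, 212.0125])), (np.int32(1010), array([255.7964, 236.1244]))]
```

View pics/c7.png

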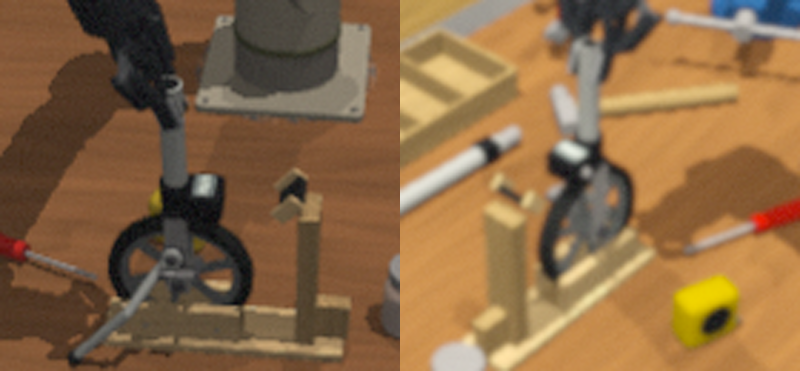

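Run:
```python
from h import *
c=cam("scene"); s=camera("scene").astype(int)
cs=[]
for v in range(155,174):
    row=s[v,280:305]; m=np.where((row.max(1)-row.min(1)<22)&(row.max(1)>75))[0]
    cs.append((v,280+m.min(),280+m.max(),280+m.mean()) if len(m) else (v,))
print(cs)
q=np.array([x for x in cs if len(x)==4 and 5<x[2]-x[1]<14])
k=np.polyfit(q[:,0],q[:,3],1); ang=[]
# plane of the image line with world plane x=.533
P=[]
for v in (155,173):
    o,d=ray(c,(np.polyval(k,v),v)); P.append(o+d*(.533-o[0])/d[0])
print(P,np.degrees(np.arctan2((P[0]-P[1])[1],(P[0]-P[1])[2])))
```

```text
[(155, np.int64(286), np.int64(293), np.float64(290.3333333333333)), (156, np.int64(286), np.int64(293), np.float64(290.1666666666667)), (157, np.int64(287), np.int64(294), np.float64(290.5)), (158, np.int64(287), np.int64(294), np.float64(290.5)), (159, np.int64(287), np.int64(293), np.float64(290.0)), (160, np.int64(287), np.int64(293), np.float64(290.0)), (161, np.int64(287), np.int64(294), np.float64(290.5)), (162, np.int64(287), np.int64(294), np.float64(290.5)), (163, np.int64(287), np.int64(294), np.float64(290.5)), (164, np.int64(288), np.int64(294), np.float64(291.0)), (165, np.int64(287), np.int64(294), np.float64(290.5)), (166, np.int64(287), np.int64(294), np.float64(290.5)), (167, np.int64(288), np.int64(294), np.float64(291.0)), (168, np.int64(287), np.int64(294), np.float64(290.5)), (169, np.int64(287), np.int64(294), np.float64(290.85714285714283)), (170, np.int64(287), np.int64(294), np.float64(290.5)), (171, np.int64(288), np.int64(304), np.float64(295.93333333333334)), (172, np.int64(288), np.int64(304), np.float64(296.0)), (173, np.int64(288), np.int64(304), np.float64(296.0))]
[array([ 0.533 , -0.0649,  0.2854]), array([ 0.533 , -0.066 ,  0.2196])] 0.9673250472239436
```

```bash
python3 -c "
from workcell import *
print(hand_in())"
```

```text
the job is handed in; nothing more can be done
None
```

I flipped the kickstand down over centre while the fork leaned on its rest, then swung the fork upright. I handed the job in at about 17 s with the gripper still holding the tube stub at 70 N; no verdict came back. The last picture showed the tube upright to within about 1°, the wheel in the cradle and nothing else moved that I could see. That the foot stands on the bench is my reading: it stopped moving in the pictures, but the force barely rose.

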